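# Isolate the supply and pull the fuse

### The job

Switch the isolator off by pushing its toggle fully over to the other side, then press the sprung winged cap of the fuse holder down and twist it anticlockwise until it springs free. Set the cap in the round dish, wing upwards, then take out the fuse, put it in the rectangular tray, and leave everything at rest; do not drop the cap or the fuse.

Things in the scene. Friction and masses are not known exactly. Their poses are not given: they have to be found in the camera images.
- isolator (a joint): Toggle lever of the isolator: 0 = on (leaning to the -x of isolator_base), 1.0 rad = fully off (leaning to +x of isolator_base). Stays where it is left; a light push (about 1 N) moves it.
- isolator_tip (a point): Centre of the black ball (26 mm across) at the end of the steel toggle, 80 mm from its pivot; about 92 mm above the bench when on or off, 102 mm half way.
- isolator_base: Grey isolator housing fixed to the bench, 70 x 50 x 25 mm, origin under its centre. The toggle pivots above its centre, 22 mm up, about the y axis, so its ball swings about 77 mm along x in all. Can stand at any yaw within 0.35 rad.
- holder: Black fuse holder fixed to the bench, 90 x 90 x 50 mm, origin under its centre, z up. On it a round brass collar 55 mm across, its top 70 mm up, with a bayonet mouth. The fuse stands on a spring in a vertical bore in the middle. (Another black block with a flat round cap and no wing, near the far side of the bench, is a spare: not part of the job.)
- holder_mouth (a point): Centre of the collar's top, 70 mm up. Bayonet: a spring pushes the locked cap up with 14 N. To free it press it down 5.5 to 7.5 mm (about 17 N; it bottoms at 7.5 mm), turn it anticlockwise seen from above by 1.0 to 1.2 rad (stop at about 1.24), then let it up: it rises 8 mm above its locked height and lifts straight off. Unpressed, a catch stops it turning.
- cap: Grey loose bayonet cap, 43 mm tall, origin at the centre of its underside, z up. Flange 54 mm across, 16.5 to 27 mm up. Below it a hollow plug 31 mm across with two lugs along x (42 mm over both) at the very bottom. Locked: origin about 61 mm above the bench, x axis about 0.53 rad anticlockwise (from above) of the holder's x. The fuse's top reaches 22 mm into the plug.
- cap_wing (a point): Centre of the top of the cap's wing, a bar standing on the flange: 50 mm long (along the cap's x), 14 mm wide (y), 16 mm tall (27 to 43 mm above the cap's origin). Fingers can straddle it and press on the flange either side.
- fuse: Loose white ceramic cartridge fuse with steel ends, 22 mm across, 58 mm long, origin at the centre of one end, axis along z; starts upright in the holder under the cap (hidden), origin at the lower end. Once the cap is off, its spring holds it with its upper 21 mm proud of the collar (top 91 mm above the bench); it lifts straight out by 58 mm or so.
- dish: Round steel dish fixed to the bench, 120 mm across at the rim, 18 mm high, floor 4 mm up, origin under its centre. Stands to the left or right of the holder.
- tray: Rectangular grey tray fixed to the bench, 160 (x) x 115 (y) x 25 mm, walls 4 mm and floor about 4 mm, origin under its centre. Another fuse lies along y in its +x end (45 mm from the centre); the -x half is empty. On the other side of the holder from the dish.
Things that resemble listed ones, but are neither listed nor needed, are in the scene too. There is more than one size of the cap; the one meant has the size given above.

How it is judged:
By the outcome, as a careful person would: the job done as asked, in the order asked, and still so for the second after the job is handed in, with the robot touching nothing.
It also fails if it takes over 72 s, if anything falls off the work surface, if the arm or the gripper's body presses on something with over 40 N, if the wrist force passes 120 N, or if a joint passes its speed limit or range.

### The arm

A 7-joint arm with a two-finger parallel gripper is mounted at the origin on the work surface. World frame = base frame: x ahead of the robot, y to its left, z up, the work surface at z = 0. Lengths are in m, angles in rad, forces in N, time in s.
With the tool pointing down it reaches from about 0.425 to 0.925 m from the base axis. Payload 6.8 kg.
Tool frame: the origin (TCP) lies between the finger pads; the fingertips stand 22 mm ahead of it and the grasp point (between the pads) lies 3 mm ahead of it; z points along the fingers, y is the line along which they close (so a half turn about z gives the same grasp; the last joint's range is limited). The gripper opens to 85 mm and grips with 20 to 120 N. Pads are 22 mm wide; open, the fingers measure 114 mm over their backs; the gripper's body (76 mm by 85 mm) begins 54 mm behind the grasp point. The pads swing forward as they close: fully open they stand 13 mm farther back than shut.
Start: joints at [1.054, 0.477, 0.022, 1.555, -0.011, 1.109, -0.083], TCP at [0.268, -0.619, 0.253] pointing down, gripper open.
Joint ranges: [-2.96, 2.96], [-0.34, 2.1], [-1.41, 1.46], [0.24, 2.44], [-1.37, 4.51], [0.17, 1.92], [-2.96, 2.96]. Speed limits (rad/s): [2.39, 2.39, 3.14, 3.14, 3.14, 3.14, 3.14].

### API

Orientations are given as a unit quaternion [w, x, y, z].
In Python, from station import bot gives the robot as it stands.
- The arm moves only by the tool servo_tool, never from a script. Its argument "motion" is a list that holds one entry, the list of rows, each a list of 5 numbers: the opening, from 0 (shut) to 1 (fully open), then the shift along the world's x, y, z each as a share of 0.04 m, from -1 to 1, then the turn about the world's z as a share of 0.12 rad, from -1 to 1. A call has 1 to 20 rows; each row shifts and turns the commanded pose from where the row before left it; what a row does not reach is not made up. A row lasts 1/10 s, in which the tool goes at most 50 mm and 8.59 degrees, less where a joint would pass 70% of its speed; a pose out of reach is approached as far as the arm can. A call with a number of a shift or a turn outside -1 to 1 is refused whole. A call with a gripper value outside its range is refused whole. The fingers move at their own pace and stop on an object; "newtons" is the grip in N (left out, the last holds). Time passes only in rows, so rows that do not move let the fingers close. It gives the time, the measured TCP pose, the force, the opening and the grip force at its end, in the units of the state.
- bot.get_obs(): the state, without advancing time (a new reading comes with each control period).
- bot.read_camera(name): name is "side" or "top" or "wrist"; returns (picture, depth): 420x560x3 uint8, red, green, blue; 420x560 float32, m along the optical axis (not along the pixel's ray), 0 where there is no reading.
- bot.get_calibration(name): a dict with "fovy" (degrees; the focal length in pixels is half the picture's height over the tangent of half this angle, whatever the lens; pixels are square), "cx", "cy" (the principal point, pixels), "view" (4x4, takes a point from world to camera coordinates). Camera axes: x right, y down, z forward; pixel columns grow to the right and rows downward; lengths in m; the calibration is good to about 2 mm. A picture is of the moment at which its call begins: read the wrist's pose just before it. get_calibration takes no time and is no camera call; for the wrist camera it gives the pose at the moment of the call.
- bot.hand_in(): hands the job in; it is judged then, once.
The state is a dict: "t": time; "q": joint angles; "joint_vel": joint speeds; "joint_torque": joint torques, N m; "eef_pos": TCP position; "tool_rot": TCP orientation; "contact_force": force on the tool from outside, world axes, zero at the start; "torque": the same for the moment, N m; "gripper_width": opening from 0.0 (shut) to 1.0 (fully open); "grasp_force": force on a finger pad.
Only numpy, scipy, OpenCV 4.12 (cv2) and the standard library are available. Lean on these libraries where they do the work, as an engineer would, in place of code of your own. Each camera call takes 0.05 s, during which the arm holds its last target. There are 200 camera calls.

## Working session

There is one attempt and no reset: what is moved stays moved. The work goes in short steps, Python scripts to look and compute and a tool call to move; the robot and the scene stay as the last step left them, time stands still between calls to the robot, and variables do not carry over. Pictures are saved under pics/ and viewed, at most 12 in all, crops included, and the job is handed in when it is done.

Besides the shell and the picture viewer there is one more tool, called by a JSON object that holds its "name" and its "arguments". servo_tool: Moves the arm, as the interface text tells. Shift numbers are shares of 0.04 m and turn numbers shares of 0.12 rad, none past 1 either way. Its arguments: {"type":"object","properties":{"motion":{"type":"array"},"newtons":{"type":"number"}},"required":["motion"]}

```bash
mkdir -p pics; cat > h.py <<'E'
import numpy as np, cv2
from station import bot
def cam(n):
    c=bot.get_calibration(n); im,d=bot.read_camera(n); return im,d,c
def f(c,h=420): return h/2/np.tan(np.radians(c['fovy'])/2)
def cloud(d,c):
    F=f(c); v,u=np.mgrid[:d.shape[0],:d.shape[1]]
    p=np.stack([(u-c['cx'])/F*d,(v-c['cy'])/F*d,d],-1)
    V=np.array(c['view']); return (p-V[:3,3])@V[:3,:3]
def ray(c,u,v,z):
    F=f(c);V=np.array(c['view']);R=V[:3,:3];o=-R.T@V[:3,3]
    r=R.T@np.array([(u-c['cx'])/F,(v-c['cy'])/F,1]); return o+r*(z-o[2])/r[2]
def proj(c,p):
    q=np.array(c['view'])@np.append(p,1); return q[:2]/q[2]*f(c)+[c['cx'],c['cy']]
def save(im,n): cv2.imwrite('pics/'+n,cv2.cvtColor(im,cv2.COLOR_RGB2BGR))
E
python3 - <<'E'
from h import *
for n in ['top','side']:
    im,d,c=cam(n); save(im,n+'0.png'); np.savez(n+'0.npz',im=im,d=d,**{k:np.array(c[k]) for k in c})
    V=np.array(c['view']); print(n,c['fovy'],c['cx'],c['cy'],-V[:3,:3].T@V[:3,3],V[:3,:3].round(3).tolist(),(d>0).mean())
print(bot.get_obs())
E
```

```text
top 56.69680072676612 283.0754241329069 205.45249394280117 [0.45086191 0.00875082 0.82534411] [[-0.024, -1.0, -0.017], [-0.996, 0.025, -0.082], [0.082, 0.015, -0.997]] 0.9959353741496598
side 54.100177287217086 278.8564512894766 212.6971792478384 [0.3308492  0.83115846 0.61397142] [[-0.967, -0.254, 0.016], [-0.145, 0.497, -0.856], [0.209, -0.83, -0.518]] 0.9959991496598639
{'t': 0.1, 'q': array([ 1.05389336,  0.4776971 ,  0.02233895,  1.55635119, -0.01151842,
        1.10930107, -0.08311513]), 'joint_vel': array([-9.48884351e-04, -8.54876859e-05, -9.81771588e-04, -1.13956652e-03,
        4.28498376e-04,  4.93799034e-04, -1.23570067e-03]), 'joint_torque': array([ 4.77518290e-03, -5.97758460e+01,  1.61363672e+00, -2.81951934e+01,
        1.28347718e-02,  5.06730750e-03, -2.28495657e-05]), 'eef_pos': array([ 0.26812084, -0.61892124,  0.25243706]), 'tool_rot': array([-7.85890803e-04,  9.79182323e-01,  2.02981070e-01, -2.13778101e-04]), 'contact_force': array([ 0.07349593,  0.33802061, -0.00219982]), 'torque': array([0.0031422 , 0.01644467, 0.00923897]), 'grasp_force': 0.0, 'gripper_width': 1.0018044015513086}
```

View pics/top0.png

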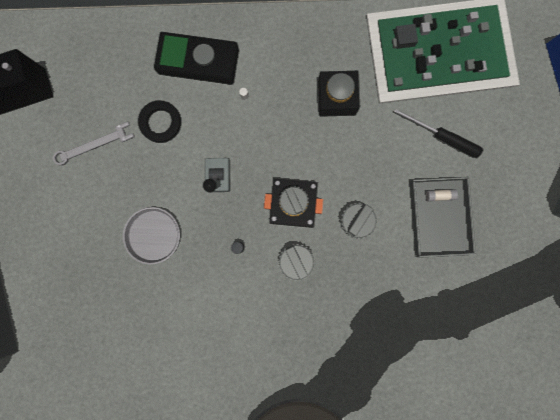

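View pics/side0.png

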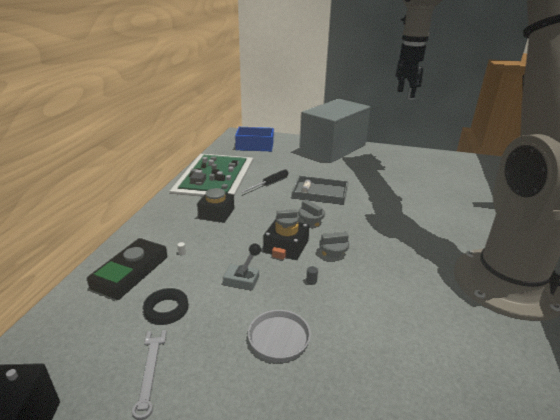

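The top view shows the holder with the winged cap at (293,202), isolator (217,175) with its ball at (210,186), leaning to -x. The dish is at (152,235) and the tray at (441,217), with its spare fuse at (441,195). The two loose caps at (358,220) and (296,261) are decoys, and the spare block is at (339,92). The side view agrees.

```bash
python3 - <<'E'
from h import *
L={}
for n in ['top','side']:
    z=np.load(n+'0.npz'); c={k:z[k] for k in ['cx','cy','view']}; c['fovy']=float(z['fovy']); L[n]=(z['im'],cloud(z['d'],c),c)
im,P,c=L['top']; Z=P[...,2]
def rep(name,box,lo,hi):
    u0,u1,v0,v1=box; s=np.zeros(Z.shape,bool); s[v0:v1,u0:u1]=1
    s&=(Z>lo)&(Z<hi); p=P[s]; 
    if len(p)<3: print(name,'none');return
    r=cv2.minAreaRect(p[:,:2].astype(np.float32)*1000)
    print(name,len(p),'mean',p.mean(0).round(4),'zmed',np.median(p[:,2]).round(4),'rect',np.round(r[0],1),np.round(r[1],1),round(r[2],1))
rep('bench',(240,265,300,330),-1,1)
rep('holder50',(260,326,170,235),.04,.06)
rep('flange',(260,326,170,235),.08,.094)
rep('wing',(260,326,170,235),.098,.12)
rep('isobase',(200,235,150,198),.018,.03)
rep('ball',(198,235,150,198),.08,.12)
rep('dishrim',(115,190,195,275),.012,.03)
rep('dishfloor',(115,190,195,275),.002,.008)
rep('trayrim',(400,482,168,266),.018,.035)
rep('trayfuse',(422,460,185,206),.014,.035)
rep('cap358',(335,380,195,242),.025,.06)
im,P,c=L['side']; Z=P[...,2]
rep('S wing',(265,310,205,235),.098,.12)
rep('S flange',(265,310,205,240),.08,.094)
rep('S ball',(240,270,235,265),.08,.12)
rep('S dishrim',(240,315,300,365),.012,.03)
rep('S trayrim',(285,352,170,206),.018,.035)
cr=L['top'][0][120:280,130:480]; save(cv2.resize(cr,None,fx=2.2,fy=2.2,interpolation=cv2.INTER_CUBIC),'crop0.png')
E
```

```text
bench 750 mean [0.2931 0.0908 0.003 ] zmed 0.0008 rect [360.1  70.4] [ 64.5 209.8] 72.9
holder50 1348 mean [ 0.5188 -0.0008  0.0508] zmed 0.0508 rect [520.7  -1. ] [89.9 90.1] 83.3
flange 446 mean [ 0.52   -0.0008  0.0886] zmed 0.0887 rect [ 5.206e+02 -4.000e-01] [54.6 54.6] 54.7
wing 202 mean [ 0.5204 -0.001   0.1047] zmed 0.1048 rect [520.3  -1. ] [49.3 13.9] 22.9
isobase 525 mean [0.5908 0.1529 0.0254] zmed 0.0256 rect [585.8 157.1] [50.1 69.6] 89.6
ball 148 mean [0.552  0.156  0.1041] zmed 0.1047 rect [552.5 157.1] [22.7 24.3] 3.1
dishrim 501 mean [0.4627 0.3062 0.0174] zmed 0.0178 rect [462.1 296.1] [117.6 118.2] 14.6
dishfloor 2634 mean [0.4635 0.2987 0.0044] zmed 0.0043 rect [464.8 300.9] [159.2 170.2] 89.9
trayrim 1019 mean [ 0.499  -0.309   0.0242] zmed 0.0245 rect [ 486.  -307.7] [160.  116.6] 1.5
trayfuse 319 mean [ 0.5308 -0.3072  0.0238] zmed 0.0244 rect [ 531.2 -308.1] [21.8 58.9] 1.4
cap358 984 mean [ 0.4816 -0.131   0.0421] zmed 0.0365 rect [ 481.4 -131.6] [71.3 69.6] 45.0
S wing 108 mean [0.5195 0.0036 0.1034] zmed 0.1042 rect [520.2   1.4] [49.1 16.1] 25.0
S flange 191 mean [0.517  0.015  0.0877] zmed 0.0886 rect [516.5  10.4] [56.5 37.5] 24.8
S ball 124 mean [0.5511 0.1656 0.0999] zmed 0.1018 rect [551.9 163.6] [22. 24.] 65.6
S dishrim 595 mean [0.4627 0.2939 0.0173] zmed 0.0179 rect [461.8 299.4] [116.5 117.7] 11.0
S trayrim 402 mean [ 0.4994 -0.3029  0.0235] zmed 0.0237 rect [ 512.4 -315. ] [143.3 213.9] 89.9
```

View pics/crop0.png

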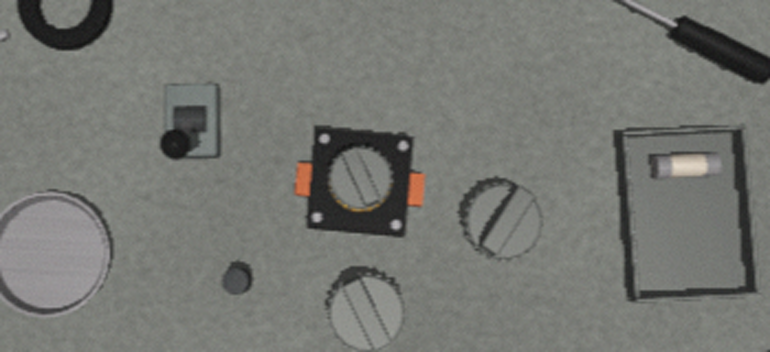

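The depth readings match the stated sizes: wing top 0.105, holder 90×90, tray 160×116, ball top 0.105. I'll travel to the -x side of the ball, shut the gripper and set yaw to 0.

{"name": "servo_tool", "arguments": {"motion": [[[0,0.3,0.97,0,-0.17],[0,0.3,0.97,0,-0.17],[0,0.3,0.97,0,-0.17],[0,0.3,0.97,0,-0.17],[0,0.3,0.97,0,-0.17],[0,0.3,0.97,0,-0.17],[0,0.3,0.97,0,-0.17],[0,0.3,0.97,0,-0.17],[0,0.3,0.97,0,-0.17],[0,0.3,0.97,0,-0.17],[0,0.3,0.97,0,-0.17],[0,0.3,0.97,0,-0.17],[0,0.3,0.97,0,-0.17],[0,0.3,0.97,0,-0.17],[0,0.3,0.97,0,-0.17],[0,0.3,0.97,0,-0.17],[0,0.3,0.97,0,-0.17],[0,0.3,0.97,0,-0.17],[0,0.3,0.97,0,-0.17],[0,0.3,0.97,0,-0.17]]], "newtons": 30}}

```text
t: 2.1
eef_pos: [0.5084, 0.158, 0.253]
tool_rot: [0.0, 1.0, -0.0, -0.0]
contact_force: [-0.0, -0.4, -0.1]
gripper_width: 0.001
grasp_force: 0.0
```

{"name": "servo_tool", "arguments": {"motion": [[[0,-0.2,0,-0.96,0],[0,0,0,-0.96,0],[0,0,0,-0.96,0],[0,0,0,-0.96,0],[0,0,0,0,0]]]}}

```text
t: 2.6
eef_pos: [0.4966, 0.1551, 0.0952]
tool_rot: [0.002, 1.0, 0.001, -0.005]
contact_force: [-0.9, 0.1, -0.1]
gripper_width: 0.002
grasp_force: 0.0
```

{"name": "servo_tool", "arguments": {"motion": [[[0,0.4,0,0,0],[0,0.4,0,0,0],[0,0.4,0,0,0],[0,0.4,0,0,0],[0,0.4,0,0,0],[0,0,0,0,0]]]}}

```text
t: 3.2
eef_pos: [0.5829, 0.1566, 0.1018]
tool_rot: [-0.001, 1.0, -0.0, 0.002]
contact_force: [0.4, -0.3, 0.8]
gripper_width: 0.004
grasp_force: 0.0
```

{"name": "servo_tool", "arguments": {"motion": [[[0,0.2,0,0,0],[0,0.1,0,0,0],[0,0.1,0,0,0],[0,0,0,0,0]]]}}

```text
t: 3.6
eef_pos: [0.5965, 0.1566, 0.0998]
tool_rot: [-0.0, 1.0, 0.0, 0.0]
contact_force: [-0.4, -0.9, -0.8]
gripper_width: 0.001
grasp_force: 0.0
```

{"name": "servo_tool", "arguments": {"motion": [[[0,0.1,0,0,0],[0,0.1,0,0,0],[0,0,0,0,0]]]}}

```text
t: 3.9
eef_pos: [0.6009, 0.1568, 0.099]
tool_rot: [0.001, 1.0, 0.001, -0.004]
contact_force: [-10.3, -0.2, 7.0]
gripper_width: 0.002
grasp_force: 5.5
```

```bash
python3 - <<'E'
from h import *
print(bot.get_obs()['contact_force'])
im,d,c=cam('side'); P=cloud(d,c); m=np.zeros(d.shape,bool); m[225:275,215:270]=1
m&=(im.max(2)<45)&(P[...,2]>.06)&(P[...,2]<.12)&(P[...,0]>.59)
p=P[m]; print(len(p),p.mean(0),p.min(0),p.max(0)); save(cv2.resize(im[200:300,200:300],None,fx=4,fy=4),'s1.png')
E
```

```text
[-10.2967635   -0.18321454   7.04439246]
31 [0.61539174 0.16781571 0.09902922] [0.59420806 0.15793743 0.08843477] [0.62863548 0.17206255 0.1112978 ]
```

View pics/s1.png

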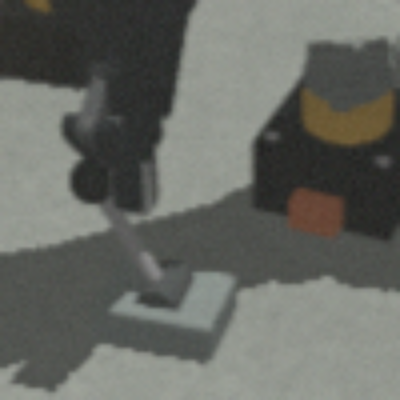

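The toggle leans fully over against its stop (ball at crop (90,180), 10 N reaction). I'll retreat and go above the cap.

{"name": "servo_tool", "arguments": {"motion": [[[0,-0.7,0,0,0],[0,-0.5,0,0.9,0],[0,0,0,0.9,0],[0.7,-0.2,0,0.9,0],[0.7,-0.2,-0.8,0.3,0.8],[0.7,-0.2,-0.8,0,0.8],[0.7,-0.2,-0.8,0,0.8],[0.7,0,-0.8,0,0.5],[0.7,0,-0.74,0,0.4],[0.7,0,0,0,0],[0.7,0,0,0,0]]]}}

```text
t: 5.05
eef_pos: [0.5247, -0.0015, 0.2199]
tool_rot: [0.0, 0.981, 0.196, 0.0]
contact_force: [1.0, -0.5, -0.7]
gripper_width: 0.703
grasp_force: 0.0
```

```bash
cat > m.py <<'E'
from h import *
def wing():
    o=bot.get_obs(); print(o['eef_pos'].round(4),o['tool_rot'].round(4),o['gripper_width'],o['contact_force'].round(1))
    for n in ['wrist','top']:
        im,d,c=cam(n); P=cloud(d,c); Z=P[...,2]; near=np.hypot(P[...,0]-.52,P[...,1])<.05
        for nm,lo,hi in [('wing',.098,.12),('flange',.08,.094),('hold',.045,.056)]:
            p=P[near&(Z>lo)&(Z<hi)] if nm!='hold' else P[(np.hypot(P[...,0]-.52,P[...,1])<.08)&(Z>lo)&(Z<hi)]
            if len(p)>5:
                r=cv2.minAreaRect(p[:,:2].astype(np.float32)*1000); print(n,nm,len(p),p.mean(0).round(4),np.round(r[0],1),np.round(r[1],1),round(r[2],1))
        save(im,n+'1.png')
if __name__=='__main__': wing()
E
python3 m.py
```

```text
[ 0.5247 -0.0015  0.2199] [0.000e+00 9.806e-01 1.960e-01 4.000e-04] 0.7034318480424661 [ 1.  -0.5 -0.7]
wrist wing 1209 [0.5228 0.0006 0.1038] [5.218e+02 1.000e-01] [49.2 14. ] 23.6
wrist flange 2568 [0.524  0.0009 0.0877] [5.22e+02 3.00e-01] [54.6 55.8] 22.9
wrist hold 5719 [0.5308 0.0036 0.05  ] [ 5.212e+02 -2.000e-01] [90.5 90.4] 83.5
```

View pics/wrist1.png

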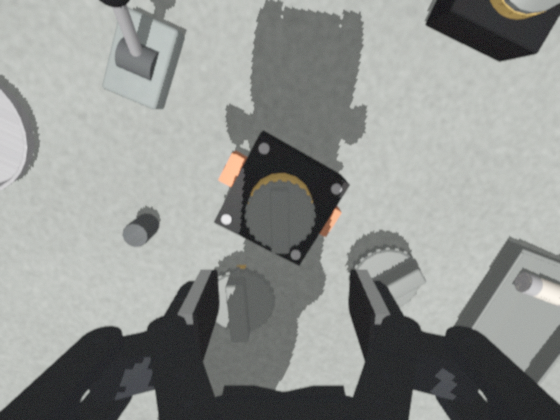

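The wrist view shows the cap at (280,212) between the fingers, wing along the tool's x. The wrist depth gives wing (0.522,0.000) and yaw 0.41. I'll align and descend.

{"name": "servo_tool", "arguments": {"motion": [[[0.5,-0.08,0.03,-0.7,0.1],[0.5,0,0,-0.7,0],[0.5,0,0,-0.7,0],[0.5,0,0,-0.5,0],[0.5,0,0,-0.1,0],[0.5,0,0,0,0],[0.5,0,0,0,0]]]}}

```text
t: 5.85
eef_pos: [0.522, 0.001, 0.1128]
tool_rot: [0.0, 0.979, 0.203, 0.001]
contact_force: [-0.6, 0.6, 0.0]
gripper_width: 0.5
grasp_force: 0.0
```

{"name": "servo_tool", "arguments": {"motion": [[[0,0,0,0,0],[0,0,0,0,0],[0,0,0,0,0],[0,0,0,0,0],[0,0,0,0,0]]], "newtons": 80}}

```text
t: 6.35
eef_pos: [0.5219, 0.0003, 0.1129]
tool_rot: [0.0, 0.979, 0.203, 0.001]
contact_force: [-1.3, 0.0, 5.8]
gripper_width: 0.138
grasp_force: 79.0
```

{"name": "servo_tool", "arguments": {"motion": [[[0,0,0,-0.08,0],[0,0,0,-0.08,0],[0,0,0,0,0],[0,0,0,0,0]]], "newtons": 100}}

```text
t: 6.75
eef_pos: [0.5225, 0.0004, 0.1074]
tool_rot: [0.0, 0.979, 0.203, 0.002]
contact_force: [-3.5, -0.2, 14.5]
gripper_width: 0.13
grasp_force: 102.5
```

{"name": "servo_tool", "arguments": {"motion": [[[0,0,0,-0.04,0],[0,0,0,0,0],[0,0,0,0,0]]]}}

```text
t: 7.05
eef_pos: [0.5226, 0.0004, 0.1059]
tool_rot: [0.0, 0.979, 0.203, 0.002]
contact_force: [-3.0, -0.4, 14.4]
gripper_width: 0.128
grasp_force: 102.5
```

```bash
python3 - <<'E'
from h import *
print(bot.get_obs()['contact_force'])
for n in ['side','wrist','top']:
    im,d,c=cam(n);P=cloud(d,c);r=np.hypot(P[...,0]-.5215,P[...,1]);
    for lo,hi in [(.07,.095),(.096,.103)]:
        m=(r<.027)&(P[...,2]>lo)&(P[...,2]<hi); z=P[m][:,2]; print(n,lo,len(z),np.percentile(z,[10,50,90,97]).round(4) if len(z) else '')
E
```

```text
[-3.0335756  -0.35518186 14.37789831]
side 0.07 187 [0.076  0.0829 0.0922 0.0943]
side 0.096 61 [0.0968 0.0981 0.1014 0.1023]
wrist 0.07 3571 [0.0798 0.081  0.0905 0.0938]
wrist 0.096 3092 [0.0964 0.0971 0.0989 0.1019]
top 0.07 0 
top 0.096 0
```

Wrist depth: the flange went from 87.7 to 81.0 mm, so it's pressed 6.7 mm, inside the window. Now I'll twist.

{"name": "servo_tool", "arguments": {"motion": [[[0,0,0,0,0.7],[0,0,0,0,0.7],[0,0,0,0,0.7],[0,0,0,0,0.7],[0,0,0,0,0.7],[0,0,0,0,0.7],[0,0,0,0,0.7],[0,0,0,0,0.7],[0,0,0,0,0.7],[0,0,0,0,0.7],[0,0,0,0,0.7],[0,0,0,0,0.7],[0,0,0,0,0.8],[0,0,0,0,0],[0,0,0,0,0]]]}}

```text
t: 8.7
eef_pos: [0.5219, 0.0008, 0.1057]
tool_rot: [0.001, 0.727, 0.686, 0.001]
contact_force: [-4.4, 0.1, 14.4]
gripper_width: 0.133
grasp_force: 102.5
```

{"name": "servo_tool", "arguments": {"motion": [[[0,0,0,0.1,0],[0,0,0,0.1,0],[0,0,0,0.1,0],[0,0,0,0.1,0],[0,0,0,0,0]]]}}

```text
t: 9.2
eef_pos: [0.5217, 0.0004, 0.1208]
tool_rot: [0.001, 0.727, 0.686, 0.001]
contact_force: [-1.1, 1.8, 7.0]
gripper_width: 0.134
grasp_force: 101.5
```

{"name": "servo_tool", "arguments": {"motion": [[[0,0,0,0.2,0],[0,0,0,0.3,0],[0,0,0,0.5,0],[0,0,0,0.5,0],[0,0,0,0.7,0],[0,0,0,0.5,0],[0,0,0,0,0]]]}}

```text
t: 9.9
eef_pos: [0.5228, 0.0003, 0.2309]
tool_rot: [0.002, 0.727, 0.686, 0.002]
contact_force: [-0.2, -0.5, -2.4]
gripper_width: 0.123
grasp_force: 102.4
```

```bash
python3 - <<'E'
from h import *
o=bot.get_obs();print(o['eef_pos'],o['contact_force'],o['gripper_width'])
im,d,c=cam('side'); save(cv2.resize(im[140:290,200:400],None,fx=3,fy=3),'s2.png')
im,d,c=cam('top'); save(im,'t2.png')
E
```

```text
[5.22768712e-01 3.34314051e-04 2.30908997e-01] [-0.23097123 -0.47304254 -2.35657381] 0.12347346699609396
```

View pics/s2.png

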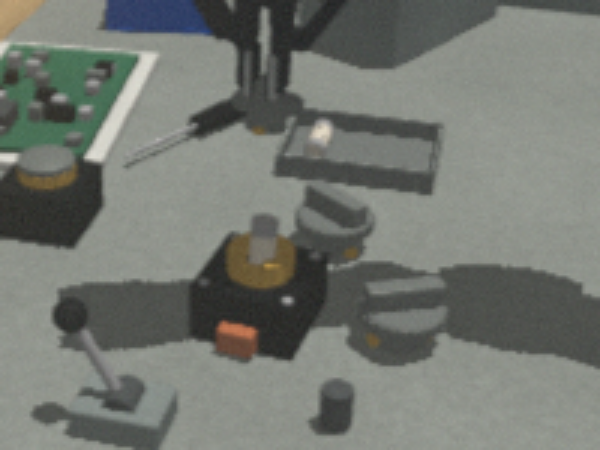

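The cap is in the fingers at (270,110) and the fuse stands proud in the holder at (262,235). The toggle is still over. Next I'll take the cap to the dish.

{"name": "servo_tool", "arguments": {"motion": [[[0,-0.1,0.4,0,0],[0,-0.2,0.8,0,0],[0,-0.2,0.9,0,0],[0,-0.2,0.9,0,0],[0,-0.2,0.9,0,0],[0,-0.2,0.9,0,0],[0,-0.2,0.9,0,0],[0,-0.1,0.9,0,0],[0,-0.1,0.6,0,0],[0,0,0.23,-0.3,0],[0,0,0,-0.9,0],[0,0,0,-0.9,0],[0,0,0,-0.9,0],[0,0,0,-0.7,0],[0,0,0,-0.3,0],[0,0,0,0,0]]]}}

```text
t: 11.6
eef_pos: [0.4602, 0.2959, 0.0657]
tool_rot: [-0.0, 0.727, 0.686, -0.002]
contact_force: [-1.0, 0.2, -1.0]
gripper_width: 0.128
grasp_force: 102.4
```

```bash
python3 - <<'E'
from h import *
o=bot.get_obs();print(o['eef_pos'],o['contact_force'],o['gripper_width'])
im,d,c=cam('side'); P=cloud(d,c); m=np.zeros(d.shape,bool); m[280:370,225:330]=1
m1=m&(P[...,2]>.014)&(P[...,2]<.022)&(np.hypot(P[...,0]-.462,P[...,1]-.298)>.05)&(np.hypot(P[...,0]-.462,P[...,1]-.298)<.066); p=P[m1]
print('rim',cv2.minEnclosingCircle(p[:,:2].astype(np.float32)))
m2=m&(np.hypot(P[...,0]-.462,P[...,1]-.298)<.03); print('cap zs',np.histogram(P[m2][:,2],bins=np.arange(0,.13,.01)))
save(cv2.resize(im[220:370,180:380],None,fx=3,fy=3),'s3.png')
E
```

```text
[0.46022969 0.29594762 0.06568235] [-0.97662178  0.24167137 -1.03915621] 0.12797899323419895
rim ((0.46147817373275757, 0.2982187569141388), 0.06021605432033539)
cap zs (array([439,  47,  21, 125,  96, 103,  79,  74,  71, 150,  74,  71]), array([0.  , 0.01, 0.02, 0.03, 0.04, 0.05, 0.06, 0.07, 0.08, 0.09, 0.1 ,
       0.11, 0.12]))
```

View pics/s3.png

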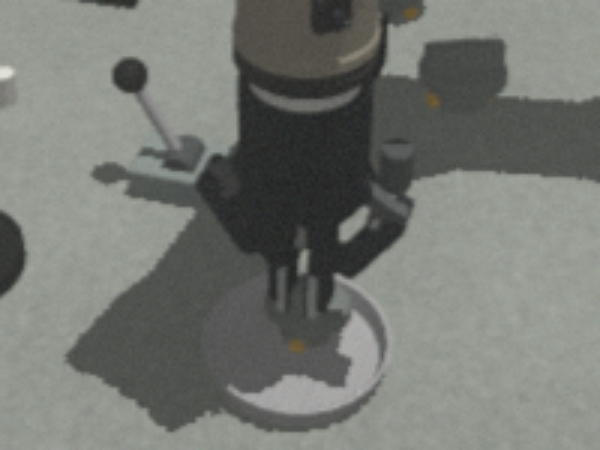

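The cap hangs upright over the dish centre (crop (300,330)). I'll lower it gently until it touches.

{"name": "servo_tool", "arguments": {"motion": [[[0,0.03,0.04,-0.1,0],[0,0,0,-0.08,0],[0,0,0,0,0]]]}}

```text
t: 11.95
eef_pos: [0.4636, 0.3006, 0.0628]
tool_rot: [0.0, 0.727, 0.686, 0.002]
contact_force: [-1.2, -0.1, 11.9]
gripper_width: 0.123
grasp_force: 103.9
```

{"name": "servo_tool", "arguments": {"motion": [[[0,0,0,-0.05,0],[0,0,0,0,0]]]}}

```text
t: 12.15
eef_pos: [0.4638, 0.3014, 0.062]
tool_rot: [0.001, 0.727, 0.686, 0.003]
contact_force: [-3.3, -0.9, 20.8]
gripper_width: 0.128
grasp_force: 105.3
```

Contact came about 6 mm higher than expected. I'll ease off and measure the cap before releasing it.

{"name": "servo_tool", "arguments": {"motion": [[[0,0,0,0.05,0],[0,0,0,0,0]]]}}

```text
t: 12.35
eef_pos: [0.4636, 0.3004, 0.063]
tool_rot: [0.001, 0.727, 0.686, 0.002]
contact_force: [-2.2, -0.3, 9.4]
gripper_width: 0.129
grasp_force: 103.9
```

```bash
python3 - <<'E'
from h import *
o=bot.get_obs();print(o['eef_pos'],o['contact_force'],o['gripper_width'])
for n in ['side','wrist']:
    im,d,c=cam(n); P=cloud(d,c); m=(np.hypot(P[...,0]-.463,P[...,1]-.30)<.032)&(P[...,2]>.012)
    print(n,[ (round(a,3),int(b)) for a,b in zip(np.arange(.012,.06,.002),np.histogram(P[m][:,2],bins=np.arange(.012,.06,.002))[0])])
save(im,'w3.png')
E
```

```text
[0.4635912  0.30040017 0.06303698] [-2.20533598 -0.34370951  9.37476589] 0.1286249552473252
side [(np.float64(0.012), 8), (np.float64(0.014), 14), (np.float64(0.016), 23), (np.float64(0.018), 12), (np.float64(0.02), 1), (np.float64(0.022), 0), (np.float64(0.024), 0), (np.float64(0.026), 1), (np.float64(0.028), 6), (np.float64(0.03), 13), (np.float64(0.032), 36), (np.float64(0.034), 53), (np.float64(0.036), 55), (np.float64(0.038), 46), (np.float64(0.04), 11), (np.float64(0.042), 7), (np.float64(0.044), 10), (np.float64(0.046), 15), (np.float64(0.048), 9), (np.float64(0.05), 20), (np.float64(0.052), 29), (np.float64(0.054), 28), (np.float64(0.056), 23)]
wrist [(np.float64(0.012), 22), (np.float64(0.014), 54), (np.float64(0.016), 56), (np.float64(0.018), 0), (np.float64(0.02), 0), (np.float64(0.022), 0), (np.float64(0.024), 0), (np.float64(0.026), 10), (np.float64(0.028), 77), (np.float64(0.03), 230), (np.float64(0.032), 345), (np.float64(0.034), 433), (np.float64(0.036), 487), (np.float64(0.038), 295), (np.float64(0.04), 44), (np.float64(0.042), 61), (np.float64(0.044), 117), (np.float64(0.046), 368), (np.float64(0.048), 556), (np.float64(0.05), 560), (np.float64(0.052), 670), (np.float64(0.054), 313), (np.float64(0.056), 173)]
```

View pics/w3.png

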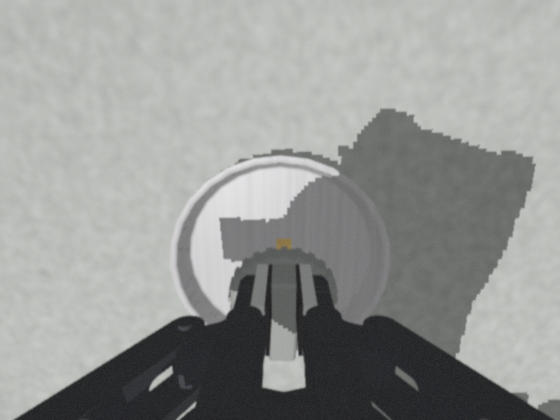

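The wrist view shows the cap centred in the dish, lug at (284,243). Flange heights run 28–40 mm, so it's pitched about 0.2 rad in the pads. I'll soften the grip and press down so it levels itself.

{"name": "servo_tool", "arguments": {"motion": [[[0,0,0,0,0],[0,0,0,-0.03,0],[0,0,0,-0.03,0],[0,0,0,-0.03,0],[0,0,0,0,0]]], "newtons": 20}}

```text
t: 12.95
eef_pos: [0.464, 0.302, 0.0614]
tool_rot: [0.001, 0.727, 0.686, 0.003]
contact_force: [-4.9, -1.4, 28.1]
gripper_width: 0.122
grasp_force: 106.4
```

```bash
cat > fl.py <<'E'
from h import *
o=bot.get_obs();print(o['eef_pos'],o['contact_force'],o['gripper_width'],o['grasp_force'])
im,d,c=cam('wrist'); P=cloud(d,c); m=(np.hypot(P[...,0]-.463,P[...,1]-.30)<.032)&(P[...,2]>.024)&(P[...,2]<.041)
p=P[m]; A=np.c_[p[:,:2]-[.463,.3],np.ones(len(p))]; s=np.linalg.lstsq(A,p[:,2],rcond=None)[0]; print(s,len(p),np.std(A@s-p[:,2]))
E
python3 fl.py
```

```text
[0.46396117 0.30203613 0.06139942] [-4.88440582 -1.37997881 28.1344592 ] 0.12249150256468891 106.36968885082752
[-0.00379415  0.07270795  0.03303737] 1843 0.002892381270554194
```

{"name": "servo_tool", "arguments": {"motion": [[[0.1,0,0,0.06,0],[0.14,0,0,0,0],[0.14,0,0,0,0]]], "newtons": 20}}

```text
t: 13.3
eef_pos: [0.4639, 0.3012, 0.0625]
tool_rot: [0.0, 0.727, 0.686, 0.003]
contact_force: [-2.0, 0.1, 14.2]
gripper_width: 0.144
grasp_force: 60.0
```

```bash
python3 fl.py
```

```text
[0.46389351 0.30121731 0.0624518 ] [-2.01791528  0.06902937 14.20985219] 0.14437194261322636 59.956862926483154
[0.00266386 0.10174468 0.03393226] 1739 0.002826571166635259
```

Opening in small steps does relax the grip. I'll keep going while letting the arm press lightly.

{"name": "servo_tool", "arguments": {"motion": [[[0.15,0,0,-0.03,0],[0.155,0,0,-0.03,0],[0.16,0,0,-0.02,0],[0.16,0,0,0,0]]], "newtons": 20}}

```text
t: 13.75
eef_pos: [0.4638, 0.3038, 0.0594]
tool_rot: [-0.001, 0.727, 0.687, 0.005]
contact_force: [-1.2, 6.0, 9.5]
gripper_width: 0.16
grasp_force: 11.7
```

```bash
python3 fl.py
```

```text
[0.46378585 0.30383981 0.0594058 ] [-1.20235724  5.95736665  9.49175389] 0.16030941547574923 11.694372743368149
[0.00030096 0.08289074 0.03174718] 1515 0.003339935353734682
```

{"name": "servo_tool", "arguments": {"motion": [[[0.16,0,0,-0.04,0],[0.16,0,0,-0.03,0],[0.16,0,0,0,0]]]}}

```text
t: 14.1
eef_pos: [0.4637, 0.3047, 0.0568]
tool_rot: [-0.002, 0.727, 0.687, 0.005]
contact_force: [-1.5, 6.7, 9.5]
gripper_width: 0.161
grasp_force: 12.1
```

```bash
sed -i 's/^p=P\[m\].*/p=P[m]\nfor k in np.arange(-.03,.031,.01):\n    q=p[abs(p[:,1]-.3-k)<.004]; print(round(k,2),len(q),np.median(q[:,2]).round(4) if len(q) else "")/' fl.py; python3 fl.py
```

```text
[0.4637466  0.30468273 0.05679591] [-1.52053766  6.66210954  9.50713684] 0.16103022599163053 12.118954360485077
-0.03 25 0.0307
-0.02 8 0.0309
-0.01 59 0.03
0.0 146 0.03
0.01 660 0.0322
0.02 221 0.0298
0.03 0
```

The flange now sits level at about 30.5 mm (31 expected on the dish floor). Releasing.

{"name": "servo_tool", "arguments": {"motion": [[[0.2,0,0,0,0],[0.3,0,0,0,0],[0.4,0,0,0,0],[0.4,0,0,0.15,0],[0.4,0,0,0.4,0],[0.4,0,0,0.8,0],[0.4,0,0,0.9,0],[0.4,0,0,0.9,0],[0.4,0,0,0.8,0]]]}}

```text
t: 15.05
eef_pos: [0.4622, 0.2993, 0.2144]
tool_rot: [0.0, 0.727, 0.686, 0.001]
contact_force: [-0.2, 0.8, 0.3]
gripper_width: 0.402
grasp_force: 0.0
```

```bash
python3 - <<'E'
from h import *
o=bot.get_obs();print(o['eef_pos'],o['tool_rot'],o['contact_force'])
im,d,c=cam('wrist'); P=cloud(d,c); r=np.hypot(P[...,0]-.463,P[...,1]-.30)
for a,b in [(.04,.055),(.024,.038)]:
    p=P[(r<.045)&(P[...,2]>a)&(P[...,2]<b)]; print(len(p),np.percentile(p[:,2],[5,50,95]),cv2.minAreaRect(p[:,:2].astype(np.float32)*1000))
for n in ['side','top']:
    im,d,c=cam(n); P=cloud(d,c); r=np.hypot(P[...,0]-.521,P[...,1])
    p=P[(r<.02)&(P[...,2]>.08)&(P[...,2]<.1)]; print(n,'fuse',len(p))
    if len(p)>5: print(p.mean(0),np.percentile(p[:,2],[50,95]),cv2.minEnclosingCircle(p[:,:2].astype(np.float32)))
E
```

```text
[0.46221406 0.29931351 0.21435227] [1.10936075e-04 7.27151376e-01 6.86476721e-01 7.58609233e-04] [-0.21022968  0.76432927  0.32052775]
844 [0.04520065 0.0466346  0.04780001] ((463.3744201660156, 291.99847412109375), (49.17171096801758, 13.572973251342773), 86.5057373046875)
1817 [0.02868346 0.03066201 0.03198115] ((463.33502197265625, 292.03204345703125), (55.41971206665039, 54.73679733276367), 2.5436666011810303)
side fuse 0
top fuse 114
[ 0.51969123 -0.0090824   0.09306239] [0.09372379 0.09618055] ((0.5201631188392639, -0.009076259098947048), 0.011675657704472542)
```

The cap stands flat in the dish at (0.463,0.292), wing top 46.6 mm. The fuse appears leaned or offset toward -y, so I'll move above it for a closer look.

{"name": "servo_tool", "arguments": {"motion": [[[0.5,0.1,-0.4,0,0],[0.5,0.2,-0.9,0,0],[0.5,0.2,-0.9,0,0],[0.5,0.2,-0.9,0,0],[0.5,0.2,-0.9,0,0],[0.5,0.2,-0.9,0,0],[0.5,0.2,-0.9,0,0],[0.5,0.2,-0.9,0,0],[0.5,0.17,-0.8,0,0],[0.5,0,-0.2,0,0],[0.5,0,0,0,0]]]}}

```text
t: 16.3
eef_pos: [0.5285, -0.0106, 0.2106]
tool_rot: [-0.001, 0.728, 0.685, -0.001]
contact_force: [-0.2, 0.9, 0.8]
gripper_width: 0.501
grasp_force: 0.0
```

```bash
python3 - <<'E'
from h import *
o=bot.get_obs();print(o['eef_pos'],o['tool_rot'],o['contact_force'])
for n in ['wrist','side']:
    im,d,c=cam(n); P=cloud(d,c); r=np.hypot(P[...,0]-.521,P[...,1]+.003)
    for a,b in [(.085,.105),(.074,.085),(.065,.073)]:
        p=P[(r<.032)&(P[...,2]>a)&(P[...,2]<b)]
        if len(p)>5: print(n,a,len(p),p.mean(0).round(4),np.percentile(p[:,2],[5,50,95]),cv2.minEnclosingCircle(p[:,:2].astype(np.float32)))
    save(im,n+'4.png')
    if n=='wrist':W=im
S=im[170:270,230:330]; W=W[100:350,130:430]
save(np.hstack([cv2.resize(W,(500,420)),cv2.resize(S,(300,420))]),'c4.png')
E
```

```text
[ 0.52846802 -0.01062708  0.21061683] [-5.39669684e-04  7.28374599e-01  6.85178543e-01 -7.18216465e-04] [-0.18775696  0.85199706  0.77287117]
wrist 0.085 789 [ 0.5207 -0.0079  0.0921] [0.08747068 0.09244176 0.09491867] ((0.5201489329338074, -0.009012119844555855), 0.01223495602607727)
wrist 0.074 156 [0.5218 0.0015 0.0794] [0.07477654 0.07926317 0.08454678] ((0.5209544897079468, -0.004957079887390137), 0.010917768813669682)
wrist 0.065 1930 [0.5214 0.0043 0.0697] [0.06793665 0.06985678 0.07109569] ((0.5209649801254272, 0.0003318734816275537), 0.028092660009860992)
side 0.085 59 [ 0.5198 -0.0044  0.0918] [0.08576603 0.09231639 0.09689871] ((0.5198391675949097, -0.008583754301071167), 0.012851409614086151)
side 0.074 39 [0.519  0.0017 0.0799] [0.07520955 0.07978618 0.08454166] ((0.518714964389801, 0.009004523046314716), 0.01712394319474697)
side 0.065 172 [0.5197 0.007  0.07  ] [0.0661556  0.07056733 0.07252497] ((0.5215120911598206, 0.0001363529299851507), 0.029912520200014114)
```

View pics/c4.png

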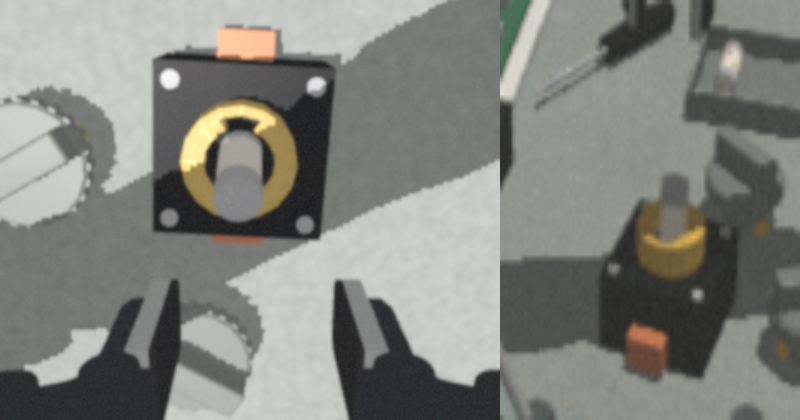

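The close view shows the fuse at (238,175) leaning to -y: top centre (0.520,-0.009), collar centre (0.521,0.000). I'll turn the tool to yaw 0 so the pads close along y and straighten it.

{"name": "servo_tool", "arguments": {"motion": [[[0.8,0,0,0,-0.9],[0.8,0,0,0,-0.9],[0.8,0,0,0,-0.9],[0.8,0,0,0,-0.9],[0.8,0,0,0,-0.9],[0.8,0,0,0,-0.9],[0.8,0,0,0,-0.9],[0.8,0,0,0,-0.9],[0.8,0,0,0,-0.9],[0.8,0,0,0,-0.9],[0.8,0,0,0,-0.9],[0.8,0,0,0,-0.9],[0.8,0,0,0,-0.9],[0.8,0,0,0,-0.9],[0.8,0,0,0,0],[0.8,0,0,0,0]]]}}

```text
t: 18.0
eef_pos: [0.5289, -0.0074, 0.2113]
tool_rot: [-0.0, 1.0, 0.003, -0.0]
contact_force: [0.1, 0.4, -0.6]
gripper_width: 0.8
grasp_force: 0.0
```

{"name": "servo_tool", "arguments": {"motion": [[[0.8,-0.2,0.12,-0.6,-0.05],[0.8,0,0,-0.7,0],[0.8,0,0,-0.7,0],[0.8,0,0,-0.5,0],[0.8,0,0,-0.3,0],[0.8,0,0,-0.08,0],[0.8,0,0,0,0]]]}}

```text
t: 18.7
eef_pos: [0.5213, -0.0039, 0.0962]
tool_rot: [-0.0, 1.0, -0.002, -0.0]
contact_force: [1.0, -0.7, 0.0]
gripper_width: 0.798
grasp_force: 0.0
```

{"name": "servo_tool", "arguments": {"motion": [[[0.5,0,0,0,0],[0.4,0,0,0,0],[0.3,0,0,0,0],[0,0,0,0,0],[0,0,0,0,0],[0,0,0,0,0]]], "newtons": 50}}

```text
t: 19.3
eef_pos: [0.5217, -0.004, 0.0967]
tool_rot: [-0.0, 1.0, -0.003, 0.001]
contact_force: [-0.1, 1.1, 5.5]
gripper_width: 0.239
grasp_force: 48.1
```

{"name": "servo_tool", "arguments": {"motion": [[[0,0,0.08,0.1,0],[0,0,0,0.2,0],[0,0,0,0.2,0],[0,0,0,0.3,0],[0,0,0,0.3,0],[0,0,0,0,0]]], "newtons": 60}}

```text
t: 19.9
eef_pos: [0.5225, -0.0006, 0.1424]
tool_rot: [-0.0, 1.0, -0.003, 0.002]
contact_force: [-0.5, 0.2, -0.7]
gripper_width: 0.228
grasp_force: 58.6
```

{"name": "servo_tool", "arguments": {"motion": [[[0,0,0,0.3,0],[0,0,0,0.3,0],[0,0,0,0.5,0],[0,0,0,0.7,0],[0,0,0,0.5,0],[0,0,0,0,0]]]}}

```text
t: 20.5
eef_pos: [0.523, -0.0006, 0.2356]
tool_rot: [-0.0, 1.0, -0.003, 0.003]
contact_force: [0.4, 0.2, -1.1]
gripper_width: 0.229
grasp_force: 58.6
```

```bash
python3 - <<'E'
from h import *
o=bot.get_obs();print(o['eef_pos'],o['contact_force'],o['gripper_width'],o['grasp_force'])
T=o['eef_pos']
for n in ['side','wrist']:
    im,d,c=cam(n); P=cloud(d,c); r=np.hypot(P[...,0]-T[0],P[...,1]-T[1])
    for k in np.arange(T[2]-.07,T[2]-.01,.008):
        p=P[(r<.03)&(abs(P[...,2]-k)<.004)]; print(n,round(k,3),len(p),p.mean(0).round(4) if len(p) else '')
    if n=='side': u,v=proj(c,T-[0,0,.03]).astype(int); save(cv2.resize(im[v-60:v+60,u-70:u+70],None,fx=4,fy=4),'s5.png')
E
```

```text
[ 0.52295217 -0.0005671   0.23555603] [ 0.41720522  0.18512912 -1.13367357] 0.22887048454461967 58.62680196762085
side 0.166 0 
side 0.174 15 [0.5208 0.0095 0.1753]
side 0.182 33 [0.521  0.0101 0.1813]
side 0.19 34 [0.5217 0.0094 0.1895]
side 0.198 28 [0.5208 0.009  0.1972]
side 0.206 30 [0.5209 0.0091 0.2053]
side 0.214 25 [0.52   0.0108 0.2138]
side 0.222 31 [0.5196 0.0141 0.2222]
wrist 0.166 2 [0.53   0.0009 0.1693]
wrist 0.174 165 [0.5313 0.0019 0.1738]
wrist 0.182 253 [0.5307 0.0013 0.1818]
wrist 0.19 229 [0.5304 0.001  0.1897]
wrist 0.198 255 [5.305e-01 3.000e-04 1.976e-01]
wrist 0.206 280 [ 5.305e-01 -4.000e-04  2.056e-01]
wrist 0.214 365 [ 0.5311 -0.0007  0.2142]
wrist 0.222 851 [ 0.5313 -0.001   0.2219]
```

View pics/s5.png

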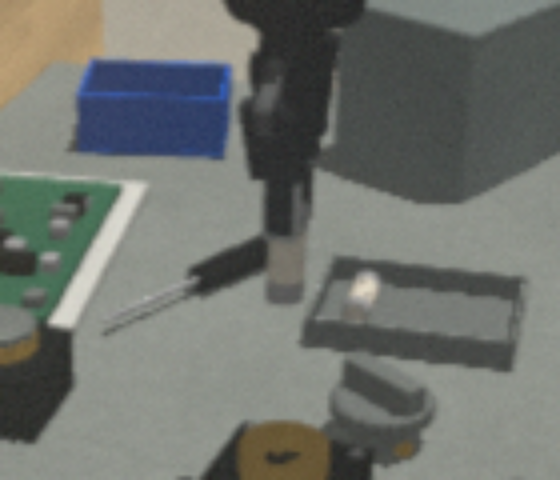

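The fuse hangs upright in the fingers (285,250), bottom at about 0.170 m. Next it goes to the empty -x half of the tray.

{"name": "servo_tool", "arguments": {"motion": [[[0,-0.1,-0.4,0,0],[0,-0.2,-0.8,0,0],[0,-0.23,-0.9,0,0],[0,-0.23,-0.9,0,0],[0,-0.23,-0.9,0,0],[0,-0.23,-0.9,0,0],[0,-0.23,-0.9,0,0],[0,-0.23,-0.8,0,0],[0,-0.15,-0.7,0,0],[0,-0.07,-0.4,0,0],[0,0,-0.1,0,0],[0,0,0,-0.5,0],[0,0,0,-0.9,0],[0,0,0,-0.9,0],[0,0,0,-0.8,0],[0,0,0,-0.4,0],[0,0,0,-0.2,0],[0,0,0,0,0]]]}}

```text
t: 22.4
eef_pos: [0.4452, -0.3073, 0.0832]
tool_rot: [-0.001, 1.0, -0.002, -0.001]
contact_force: [0.0, -1.3, -0.2]
gripper_width: 0.227
grasp_force: 58.6
```

```bash
python3 - <<'E'
from h import *
o=bot.get_obs();print(o['eef_pos'],o['tool_rot'],o['contact_force'],o['gripper_width'],o['grasp_force'])
T=o['eef_pos']
im,d,c=cam('wrist'); P=cloud(d,c); Z=P[...,2]
r=np.hypot(P[...,0]-T[0],P[...,1]-T[1]); p=P[(r<.02)&(Z>.008)]; print('fuse zmin',np.percentile(p[:,2],[0.5,2,5]))
p=P[(Z>.02)&(Z<.03)&(r<.2)&(P[...,0]>.4)]; print('rim',p.min(0),p.max(0))
im,d,c=cam('side'); P=cloud(d,c); Z=P[...,2]
r=np.hypot(P[...,0]-T[0],P[...,1]-T[1])
for k in np.arange(.004,.07,.006):
    q=P[(r<.025)&(abs(Z-k)<.003)]; print(round(k,3),len(q),q.mean(0).round(4) if len(q) else '')
E
```

```text
[ 0.44524061 -0.30733263  0.08318049] [-8.97612206e-04  9.99997954e-01 -1.66005699e-03 -7.28703587e-04] [ 0.04296383 -1.27041899 -0.19515448] 0.2271809388806861 58.64045262336731
fuse zmin [0.02222487 0.02904423 0.03949026]
rim [ 0.40580955 -0.36700228  0.02000088] [ 0.56864871 -0.14824294  0.02999576]
0.004 72 [ 0.4458 -0.3096  0.005 ]
0.01 2 [ 0.4456 -0.3237  0.0071]
0.016 0 
0.022 7 [ 0.4445 -0.296   0.0234]
0.028 13 [ 0.4458 -0.2965  0.0287]
0.034 13 [ 0.4455 -0.2975  0.0344]
0.04 13 [ 0.4451 -0.2983  0.0401]
0.046 12 [ 0.4448 -0.2964  0.047 ]
0.052 12 [ 0.4437 -0.2983  0.0522]
0.058 11 [ 0.4439 -0.2982  0.0576]
0.064 7 [ 0.4474 -0.2915  0.0647]
```

{"name": "servo_tool", "arguments": {"motion": [[[0,0,0,-0.15,0],[0,0,0,-0.12,0],[0,0,0,-0.04,0],[0,0,0,0,0]]]}}

```text
t: 22.9
eef_pos: [0.4449, -0.309, 0.0715]
tool_rot: [-0.0, 1.0, -0.003, -0.0]
contact_force: [-0.1, -0.7, 0.1]
gripper_width: 0.228
grasp_force: 58.6
```

{"name": "servo_tool", "arguments": {"motion": [[[0,0,0,-0.05,0],[0,0,0,0,0],[0,0,0,0,0]]]}}

```text
t: 23.2
eef_pos: [0.4451, -0.309, 0.0697]
tool_rot: [0.0, 1.0, -0.003, 0.0]
contact_force: [-0.5, 0.7, -1.1]
gripper_width: 0.23
grasp_force: 58.6
```

{"name": "servo_tool", "arguments": {"motion": [[[0,0,0,-0.03,0],[0,0,0,0,0]]]}}

```text
t: 23.4
eef_pos: [0.4451, -0.309, 0.0684]
tool_rot: [-0.0, 1.0, -0.003, -0.0]
contact_force: [-0.8, 0.1, -0.6]
gripper_width: 0.226
grasp_force: 58.6
```

{"name": "servo_tool", "arguments": {"motion": [[[0,0,0,-0.02,0],[0,0,0,0,0]]]}}

```text
t: 23.6
eef_pos: [0.4455, -0.309, 0.0682]
tool_rot: [0.0, 1.0, -0.003, 0.0]
contact_force: [-0.4, 0.9, 3.4]
gripper_width: 0.229
grasp_force: 59.3
```

Touchdown. I'll release gradually.

{"name": "servo_tool", "arguments": {"motion": [[[0.235,0,0,-0.01,0],[0.245,0,0,0,0],[0.25,0,0,0,0],[0.255,0,0,0,0],[0.26,0,0,0,0],[0.27,0,0,0,0],[0.29,0,0,0,0],[0.33,0,0,0,0],[0.4,0,0,0,0],[0.5,0,0,0,0],[0.5,0,0,0,0]]], "newtons": 20}}

```text
t: 24.7
eef_pos: [0.4451, -0.309, 0.0673]
tool_rot: [0.0, 1.0, -0.003, -0.0]
contact_force: [0.3, 0.3, -0.4]
gripper_width: 0.499
grasp_force: 0.0
```

{"name": "servo_tool", "arguments": {"motion": [[[0.5,0,0,0.1,0],[0.5,0,0,0.3,0],[0.5,0,0,0.6,0],[0.5,0,0,0.9,0],[0.5,0,0,0.9,0],[0.5,0,0,0.9,0],[0.5,0,0,0,0],[0.5,0,0,0,0]]]}}

```text
t: 25.5
eef_pos: [0.4455, -0.3093, 0.2169]
tool_rot: [0.001, 1.0, -0.003, 0.001]
contact_force: [-1.3, 0.6, -1.4]
gripper_width: 0.502
grasp_force: 0.0
```

```bash
python3 - <<'E'
from h import *
o=bot.get_obs();print(o['eef_pos'],o['contact_force'],o['t'])
im,d,c=cam('wrist'); P=cloud(d,c); Z=P[...,2]
p=P[(np.hypot(P[...,0]-.445,P[...,1]+.308)<.03)&(Z>.05)&(Z<.08)]
if len(p): print('fuse top',len(p),p.mean(0),np.percentile(p[:,2],[5,95]),cv2.minEnclosingCircle(p[:,:2].astype(np.float32)))
im,d,c=cam('side'); save(cv2.resize(im[140:380,200:400],None,fx=2.4,fy=2.4),'s6.png')
E
```

```text
[ 0.44549543 -0.30925933  0.21687901] [-1.31556527  0.63731875 -1.44427734] 25.5
fuse top 598 [ 0.44674958 -0.3063895   0.06116108] [0.05447962 0.06305982] ((0.44555991888046265, -0.30653461813926697), 0.011378651484847069)
```

View pics/s6.png

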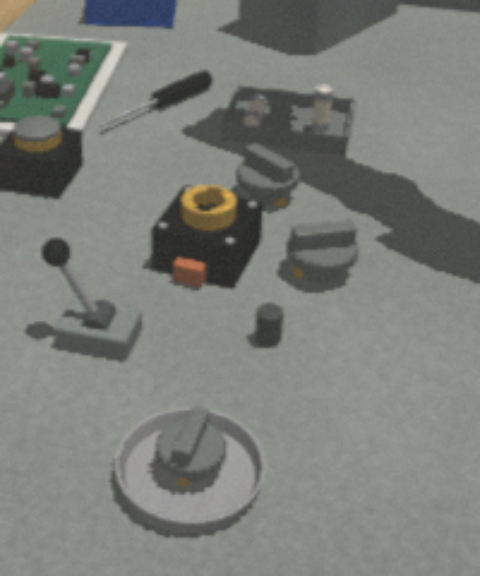

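The final view shows the cap wing-up in the dish (190,445), the fuse upright in the tray (322,108), the holder empty and the toggle over (55,250). One last check on the toggle angle, then hand in.

```bash
python3 - <<'E'
from h import *
im,d,c=cam('top'); P=cloud(d,c); Z=P[...,2]
p=P[(abs(P[...,0]-.6)<.06)&(abs(P[...,1]-.157)<.04)&(Z>.08)&(Z<.12)]; r=cv2.minEnclosingCircle(p[:,:2].astype(np.float32)); print(r,p[:,2].max())
if r[0][0]>.612: print(bot.hand_in())
E
```

```text
((0.6244433522224426, 0.1573030799627304), 0.01308587659150362) 0.10892498860013651
the job is handed in; nothing more can be done
None
```

The job is handed in (the hand-in returned no verdict): isolator fully off, cap wing-up in the dish, fuse standing upright in the empty half of the tray, arm clear, at about 26 s.

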